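Push the claw clip through the tidy's spring flap

TASK

Put the hair claw clip away in the smoked-acrylic tidy without picking it up: with one fingertip push the sloping spring flap inwards before the clip reaches it, and while that finger keeps the flap open, use the other finger to push the clip along the ledge, over its inner edge, so that it drops into the box behind. Then draw the fingers out so that the flap swings shut by itself with the clip inside. Nothing is pinched, pressed hard or lifted, and everything else stays where it stands.

Things in the scene. Friction and masses are not known exactly. Their poses are not given: they have to be found in the camera images.
- tidy: Fixed organiser of smoked brown-grey acrylic, turned up to 0.35 rad either way. Origin on the granite right below the middle of the lip (the ledge's inner edge); x points from the ledge into the box, away from the robot, y left, z up. Ledge: flat top at z 90 mm, x -125 to 0, y -77 to 193, no rim. Behind the lip is the box, closed above by the sloping flap; thin cheeks beside it follow its slope.
- tidy_lip (a point): Middle of the lip, the inner edge of the ledge top: tidy frame (0, 0, 90 mm). Axes of the tidy.
- hinge_rod (a point): Middle of the flap's steel hinge rod, 6 mm thick, along y: tidy frame (103, 0, 145 mm). Keep the fingers on the lip's side of it. Behind it is a roof tier, x 104 to 172, top z 150.
- box_floor (a point): Middle of the box's inner floor: tidy frame (85, 0, 5 mm). Inside, the box is x -45 to 164, y -72 to 72 mm (it reaches back under the ledge).
- tower_top (a point): Middle of the top of the fixed shelf tower left of the flap: tidy frame (105, 144, 242.5 mm); the tower spans x 40 to 171, y 95 to 193 mm, down to the granite.
- flap (a joint): Flap angle, rad: 0 shut, grows as the lower edge swings in and down, stop 1.15 (1.08 hangs vertical). Acrylic plate 136 wide (y, centred), 112 long, 3 mm thick, hung on the hinge rod; shut, it slopes down from the rod at 28 degrees from level. Weak spring (0.1 N m shut, 0.2 open): 1 to 4 N of finger push forward or down near its lower edge opens it, the clip's weight does not.
- flap_edge (a point): Middle of the flap's lower edge (steel strip), moves with the flap; shut, 4 mm behind the lip and 2 mm above the ledge top. Let go, the flap shuts within a second.
- clip: Tortoiseshell-coloured hair claw clip, about 40 g, standing on its teeth on the ledge before the flap: 34 (x) by 60 (y) mm up to z 24, finger tabs (20 by 24) on top up to z 34. Origin at the centre of its underside. Long side parallel to the lip within 0.25 rad; centre starts 42 to 66 mm before the lip, within 25 mm of the flap's middle.
- pot: White ceramic lidded pot, 50 mm across and 56 high, standing on the left part of the ledge, about 140 mm left of the flap's middle. Origin at the centre of its underside. Leave alone.
- curler: Steel eyelash curler, 46 by 100 by 9 mm, lying on the roof tier behind the hinge rod. Origin at the centre of its underside. Leave alone.
- serum: Small amber bottle, 34 mm across, 75 high, on top of the shelf tower. Origin at the centre of its underside. Leave alone.
- tumbler: White ceramic tumbler, 68 mm across, 95 high, on the granite just right of the tidy. Origin at the centre of its underside. Leave alone.
- lotion: White bottle with steel cap, 58 mm across, 150 high, on the granite to the right. Origin at the centre of its underside. Leave alone.
- cream: Glass cream jar, 62 mm across, 42 high, on the granite to the right. Origin at the centre of its underside. Leave alone.
- hairbrush: Dark wooden paddle hairbrush, 195 by 65 by 32 mm, lying bristles down on the granite to the right. Origin on its underside near mid-length. Leave alone.
Mind the look-alikes: they are no part of the job. What is shaped like the clip but purple, red or yellow is not meant.

How it is judged:
By the outcome, as a careful person would: the job done as asked, in the order asked, and still so for the second after the job is handed in, with the robot touching nothing.
It also fails if it takes over 38 s, if anything falls off the work surface, if the arm or the gripper's body presses on something with over 40 N, if the wrist force passes 120 N, or if a joint passes its speed limit or range.

ROBOT

A 6-joint arm with a two-finger parallel gripper is mounted at the origin on the work surface. World frame = base frame: x ahead of the robot, y to its left, z up, the work surface at z = 0. Lengths are in m, angles in degrees, forces in N, time in s.
With the tool pointing down it reaches from about 0.4 to 0.825 m from the base axis. Payload 7 kg.
Tool frame: the origin (TCP) lies midway between the tips of the shut fingers; the grasp point (between the pads) lies 19 mm behind it; z points along the fingers, y is the line along which they close (so a half turn about z gives the same grasp; the last joint's range is limited). The gripper opens to 88 mm and grips with 3 to 60 N. Pads are 19 mm wide; open, the fingers measure 130 mm over their backs; the gripper's body (78 mm by 193 mm) begins 47 mm behind the grasp point.
Start: joints at [85.147, 20.546, 0.682, 0, -70.136, -16.507], TCP at [0.246, 0.629, 0.227] pointing down, gripper open.
Joint ranges: [-176.03, 176.03], [-82.01, 121.73], [-58.28, 71.71], [-173.87, 95.51], [-174.79, -0.11], [-173.66, 173.66]. Speed limits (degrees/s): [136.94, 136.94, 172.46, 180, 180, 180].

INTERFACE

Orientations are given as [roll, pitch, yaw] about the fixed x, y, z axes, in that order (R = Rz(yaw) Ry(pitch) Rx(roll)).
In Python, from plant import r gives the robot as it stands. The module is installed in compiled form; this text tells all that it offers.
- The arm moves only by the tool play_rows, never from a script. Its argument "rows" is a list of rows, each an object with "slide": the shift along the tool's x, y, z as a fraction of full scale, a list of three; "delta_rot": the turn, a rotation vector about the tool's x, y, z as a fraction of full scale, a list of three; "fingers": the opening, from -1 (shut) to 1 (fully open). In form: [{"slide": [x, y, z], "delta_rot": [rx, ry, rz], "fingers": fingers}, ...]. A call has 1 to 8 rows; each row shifts and turns the commanded pose from where the row before left it, along the tool's axes as they then stand; what a row does not reach is not made up. Full scale, the value 1, is 0.15 m for a shift and 0.08 rad for a turn. A row lasts 1/8 s, in which the tool goes at most 62.5 mm and 10.7 degrees, less where a joint would pass 70% of its speed; a pose out of reach is approached as far as the arm can. A call with a number of a shift or a turn outside -1 to 1 is refused whole. A call with a gripper value outside its range is refused whole. The fingers move at their own pace and stop on an object; "squeeze" is the grip in N (left out, the last holds). Time passes only in rows, so rows that do not move let the fingers close. It gives the time, the measured TCP pose, the force, the opening and the grip force at its end, in the units of the state.
- r.get_state(): the state, without advancing time (a new reading comes with each control period).
- r.capture(name): name is "scene" or "top"; returns a dict with "image" (480x640x3 uint8, blue, green, red), "fx", "fy", "cx", "cy" (pixels), "R" (3x3) and "t" (3): a world point X has camera coordinates R X + t. Camera axes: x right, y down, z forward; pixel columns grow to the right and rows downward; lengths in m; the calibration is good to about 2 mm. A picture is of the moment at which its call begins. There is no depth.
- r.close_job(): hands the job in; it is judged then, once.
The state is a dict: "time_s": time; "joints": joint angles; "qd": joint speeds; "joint_torque": joint torques, N m; "tcp_pos": TCP position; "eef_rot": TCP orientation; "contact_force": force on the tool from outside, world axes, zero at the start; "moment": the same for the moment, N m; "gripper_width": finger opening in m; "gripper_force": force on a finger pad.
Only numpy, scipy, OpenCV 4.12 (cv2) and the standard library are available. Lean on these libraries where they do the work, as an engineer would, in place of code of your own. Each camera call takes 0.05 s, during which the arm holds its last target. There are 200 camera calls.

## Working session

There is one attempt and no reset: what is moved stays moved. The work goes in short steps, Python scripts to look and compute and a tool call to move; the robot and the scene stay as the last step left them, time stands still between calls to the robot, and variables do not carry over. Pictures are saved under pics/ and viewed, at most 10 in all, crops included, and the job is handed in when it is done.

Besides the shell and the picture viewer there is one more tool, called after "Call:" in YAML: its name, and indented under it one key for each argument. play_rows: Moves the arm, as the interface text tells. Shift numbers are shares of 0.15 m and turn numbers shares of 0.08 rad, none past 1 either way. Its arguments: {"type":"object","properties":{"rows":{"type":"array"},"squeeze":{"type":"number"}},"required":["rows"]}

```bash
mkdir -p pics; python3 - <<'E'
from plant import r
import cv2,pickle
d={}
for n in("scene","top"):
    c=r.capture(n);d[n]=c;cv2.imwrite(f"pics/{n}0.png",c["image"]);print(n,c["fx"],c["cx"],c["cy"],c["R"],c["t"])
pickle.dump(d,open("c0.pkl","wb"));print(r.get_state())
E
```

```text
scene 473.993800199772 321.736699303138 242.55616231723343 [[ 0.5868129   0.80971638 -0.00316383]
 [ 0.57225638 -0.41748029 -0.70585611]
 [-0.57286408  0.41239495 -0.70834818]] [-0.26776037 -0.17404115  1.4293246 ]
top 577.7428160090866 310.8176461645893 243.27529469278977 [[-0.00338263 -0.99998777  0.00360674]
 [-0.98983592  0.00283546 -0.14218581]
 [ 0.14217385 -0.00405105 -0.98983341]] [-0.03541641  0.5344211   1.24444752]
{'time_s': 0.1, 'joints': array([ 8.51467337e+01,  2.05881646e+01,  6.40242796e-01, -1.81201567e-02,
       -7.01363764e+01, -1.65050005e+01]), 'qd': array([ 0.01852551, -0.15243803,  0.10733985,  0.09338314, -0.01846283,
       -0.0081015 ]), 'joint_torque': array([-1.03236660e-03, -5.84159803e+01,  2.93754083e+01,  7.01537222e+00,
        1.01853185e-02, -4.42536964e-05]), 'tcp_pos': array([0.24571891, 0.62822371, 0.22571503]), 'eef_rot': array([ 1.79914335e+02, -7.61813938e-03, -2.13644305e+01]), 'contact_force': array([0.67008502, 0.02856997, 0.18080534]), 'moment': array([-0.00600484, -0.04197154,  0.04879799]), 'gripper_force': 0.0, 'gripper_width': 0.08784349467490811}
```

View pics/scene0.png

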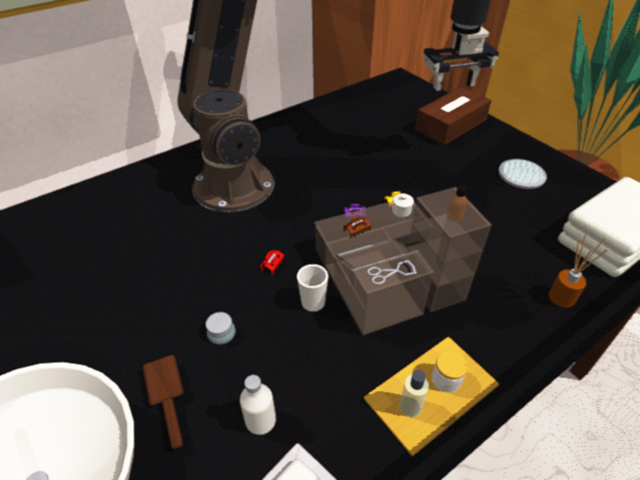

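View pics/top0.png

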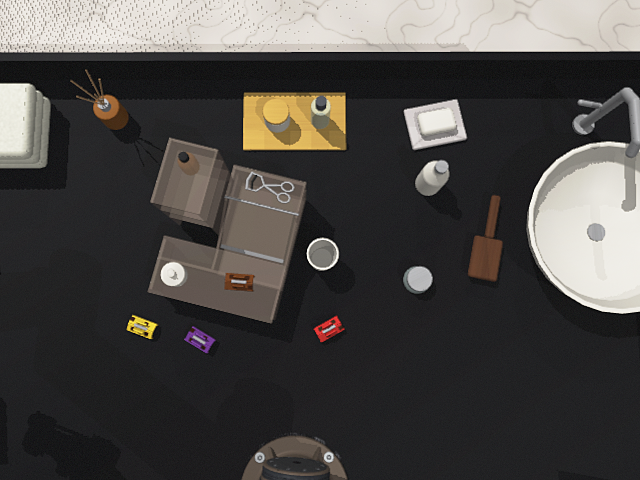

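The scene view shows the tidy around (390,250), with the brown clip at (357,227). In the top view the flap's steel edge runs (222,247)-(284,262), the hinge rod (225,190)-(298,213), and the brown clip is at (239,282). I'll crop both views for detail.

```bash
python3 - <<'E'
import cv2,pickle,numpy as np
d=pickle.load(open("c0.pkl","rb"))
a=d["top"]["image"][150:330,140:340];a=cv2.resize(a,None,fx=3.3,fy=3.3,interpolation=cv2.INTER_CUBIC)
b=d["scene"]["image"][180:335,300:500];b=cv2.resize(b,None,fx=3.8,fy=3.8,interpolation=cv2.INTER_CUBIC)
cv2.imwrite("pics/tc.png",np.clip(a*1.6,0,255));cv2.imwrite("pics/sc.png",np.clip(b*1.6,0,255))
E
```

```text
[ WARN:0@0.033] global loadsave.cpp:1063 imwrite_ Unsupported depth image for selected encoder is fallbacked to CV_8U.
```

View pics/tc.png

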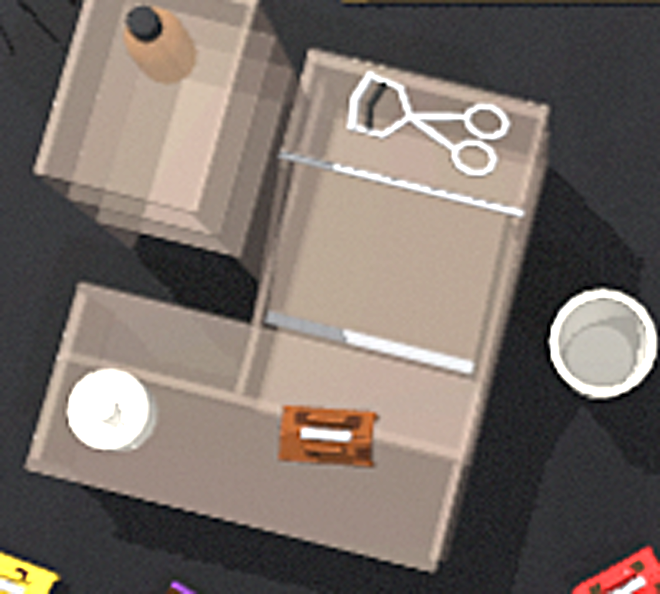

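View pics/sc.png

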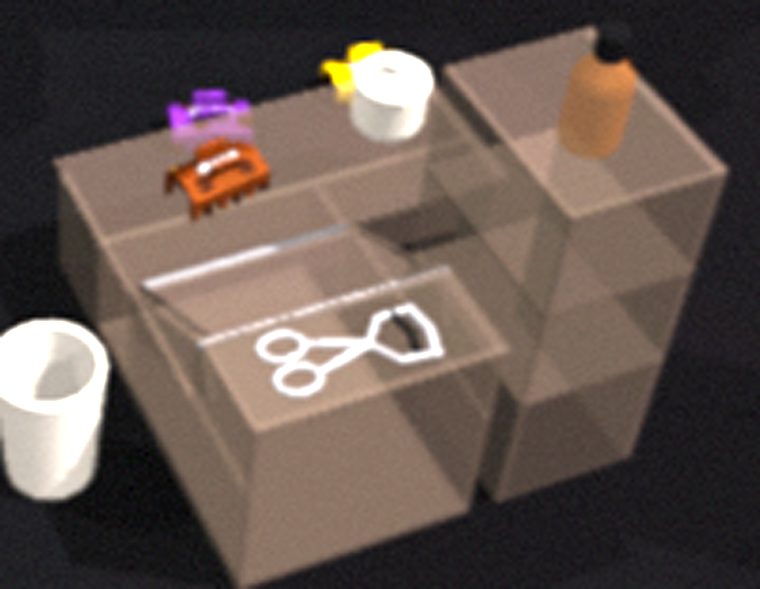

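The top crop shows strip ends at (266,318)/(472,368), rod ends at (281,155)/(521,212), and ledge corners at (27,467), (435,568), (80,287). The scene crop shows strip ends at (353,228)/(146,287), rod ends at (447,270)/(202,344), and the right front ledge corner at (57,160).

```bash
cat > h.py <<'E'
import numpy as np,cv2
def ray(c,p):
    v=c["R"].T@np.array([(p[0]-c["cx"])/c["fx"],(p[1]-c["cy"])/c["fy"],1]);o=-c["R"].T@c["t"];return o,v/np.linalg.norm(v)
def onz(c,p,z):
    o,v=ray(c,p);return o+v*(z-o[2])/v[2]
def tri(c1,p1,c2,p2):
    A=np.zeros((3,3));b=np.zeros(3)
    for c,p in((c1,p1),(c2,p2)):
        o,v=ray(c,p);M=np.eye(3)-np.outer(v,v);A+=M;b+=M@o
    return np.linalg.solve(A,b)
def clip(c,lo=(140,150),hi=(340,320)):
    im=c["image"].astype(int);B,G,R=im[...,0],im[...,1],im[...,2]
    m=((R>70)&(R>1.7*G)&(B<0.6*G+10)&(G>15)).astype(np.uint8)
    k=np.zeros_like(m);k[lo[1]:hi[1],lo[0]:hi[0]]=1;m*=k
    n,l,s,_=cv2.connectedComponentsWithStats(cv2.morphologyEx(m,cv2.MORPH_CLOSE,np.ones((3,3))))
    if n<2:return None,[]
    return cv2.minAreaRect(np.argwhere(l==1+s[1:,4].argmax())[:,::-1].astype(np.float32)),s[1:].tolist()
E
python3 - <<'E'
import pickle;from h import *
np.set_printoptions(precision=4,suppress=True)
d=pickle.load(open("c0.pkl","rb"));T,S=d["top"],d["scene"]
t=lambda x,y:(140+x/3.3,150+y/3.3);s=lambda x,y:(300+x/3.8,180+y/3.8)
P={}
for n,a,b in(("stripL",t(266,318),s(353,228)),("stripR",t(472,368),s(146,287)),("rodL",t(281,155),s(447,270)),("rodR",t(521,212),s(202,344)),("ledgeFR",t(435,568),s(57,160)),("clip",t(327,434),s(219,160))):
    P[n]=tri(T,a,S,b);print(n,P[n])
for p in((27,467),(435,568),(80,287)):print(p,onz(T,t(*p),.09))
for a,b in(("stripR","stripL"),("rodR","rodL")):
    v=P[b]-P[a];print(np.linalg.norm(v),np.arctan2(-v[0],v[1]))
rc,st=clip(T);print(rc,st)
box=cv2.boxPoints(rc);q=[onz(T,p,.105) for p in box];print(np.array(q),np.mean(q,0))
print(clip(S,(340,205),(375,240)))
E
```

```text
stripL [0.5226 0.1575 0.0919]
stripR [0.4883 0.0231 0.0931]
rodL [0.6168 0.1404 0.1439]
rodR [ 0.5797 -0.0093  0.1459]
ledgeFR [0.3616 0.0464 0.0909]
clip [0.4448 0.113  0.1165]
(27, 467) [0.4254 0.3054 0.09  ]
(435, 568) [0.3608 0.0451 0.09  ]
(80, 287) [0.5413 0.2754 0.09  ]
0.13875042274992774 -0.2495555630408702
0.15428497088963672 -0.24298614946605746
((238.84022521972656, 281.7472229003906), (27.551977157592773, 15.709811210632324), 4.573921203613281) [[225, 273, 29, 18, 279]]
[[0.4303 0.143  0.105 ]
 [0.4629 0.141  0.105 ]
 [0.4582 0.0836 0.105 ]
 [0.4256 0.0859 0.105 ]] [0.4442 0.1134 0.105 ]
(((357.9000244140625, 224.8000030517578), (16.54690170288086, 22.36067771911621), 63.43495178222656), [[346, 217, 25, 20, 276]])
```

Call:
play_rows:
  rows:
    - {"slide":[0,0,0],"delta_rot":[0,0,1],"fingers":1}
    - {"slide":[0,0,0],"delta_rot":[0,0,1],"fingers":1}
    - {"slide":[0,0,0],"delta_rot":[0,0,1],"fingers":1}
    - {"slide":[0,0,0],"delta_rot":[0,0,1],"fingers":1}
    - {"slide":[0,0,0],"delta_rot":[0,0,1],"fingers":1}
    - {"slide":[0,0,0],"delta_rot":[0,0,1],"fingers":1}
    - {"slide":[0,0,0],"delta_rot":[0,0,1],"fingers":1}
    - {"slide":[0,0,0],"delta_rot":[0,0,1],"fingers":1}

```text
time_s: 1.1
tcp_pos: [0.2458, 0.6284, 0.226]
eef_rot: [180.0, -0.0, -58.2]
contact_force: [-0.9, -1.1, 0.0]
gripper_width: 0.0874
gripper_force: 0.0
```

Call:
play_rows:
  rows:
    - {"slide":[0,0,0],"delta_rot":[0,0,1],"fingers":1}
    - {"slide":[0,0,0],"delta_rot":[0,0,1],"fingers":1}
    - {"slide":[0,0,0],"delta_rot":[0,0,1],"fingers":1}
    - {"slide":[0,0,0],"delta_rot":[0,0,1],"fingers":1}
    - {"slide":[0,0,0],"delta_rot":[0,0,1],"fingers":1}
    - {"slide":[0,0,0],"delta_rot":[0,0,1],"fingers":1}
    - {"slide":[0,0,0],"delta_rot":[0,0,1],"fingers":1}
    - {"slide":[0,0,0],"delta_rot":[0,0,1],"fingers":1}

```text
time_s: 2.1
tcp_pos: [0.2458, 0.6283, 0.226]
eef_rot: [180.0, -0.1, -94.9]
contact_force: [0.1, -0.5, -0.6]
gripper_width: 0.0874
gripper_force: 0.0
```

Call:
play_rows:
  rows:
    - {"slide":[0,0,0],"delta_rot":[0,0,1],"fingers":1}
    - {"slide":[0,0,0],"delta_rot":[0,0,1],"fingers":1}
    - {"slide":[0,0,0],"delta_rot":[0,0,0],"fingers":1}
    - {"slide":[0,0,0],"delta_rot":[0,0,0],"fingers":1}

```text
time_s: 2.6
tcp_pos: [0.2458, 0.6285, 0.2263]
eef_rot: [-180.0, -0.0, -103.8]
contact_force: [0.0, 0.9, -0.1]
gripper_width: 0.0877
gripper_force: 0.0
```

Call:
play_rows:
  rows:
    - {"slide":[0.188,-0.132,0],"delta_rot":[0,0,0],"fingers":1}
    - {"slide":[0.188,-0.132,0],"delta_rot":[0,0,0],"fingers":1}
    - {"slide":[0.188,-0.132,0],"delta_rot":[0,0,0],"fingers":1}
    - {"slide":[0.188,-0.132,0],"delta_rot":[0,0,0],"fingers":1}
    - {"slide":[0.188,-0.132,0],"delta_rot":[0,0,0],"fingers":1}
    - {"slide":[0.188,-0.132,0],"delta_rot":[0,0,0],"fingers":1}
    - {"slide":[0.188,-0.132,0],"delta_rot":[0,0,0],"fingers":1}
    - {"slide":[0.188,-0.132,0],"delta_rot":[0,0,0],"fingers":1}

```text
time_s: 3.6
tcp_pos: [0.3459, 0.3705, 0.2267]
eef_rot: [-180.0, 0.0, -103.8]
contact_force: [0.4, -0.6, -0.5]
gripper_width: 0.0877
gripper_force: 0.0
```

Call:
play_rows:
  rows:
    - {"slide":[0.188,-0.132,0],"delta_rot":[0,0,0],"fingers":1}
    - {"slide":[0.188,-0.132,0],"delta_rot":[0,0,0],"fingers":1}
    - {"slide":[0.188,-0.132,0],"delta_rot":[0,0,0],"fingers":1}
    - {"slide":[0.188,-0.132,0],"delta_rot":[0,0,0],"fingers":1}
    - {"slide":[0.188,-0.132,0],"delta_rot":[0,0,0],"fingers":1}
    - {"slide":[0.188,-0.132,0],"delta_rot":[0,0,0],"fingers":1}
    - {"slide":[0.188,-0.132,0],"delta_rot":[0,0,0],"fingers":1}
    - {"slide":[0.188,-0.132,0],"delta_rot":[0,0,0],"fingers":1}

```text
time_s: 4.6
tcp_pos: [0.4456, 0.1135, 0.2268]
eef_rot: [-180.0, 0.0, -103.8]
contact_force: [-0.1, 0.2, 0.4]
gripper_width: 0.0877
gripper_force: 0.0
```

```bash
cat > look.py <<'E'
from plant import r;import sys,pickle;from h import *
c=r.capture("scene");x0,y0,x1,y1=310,130,470,290
cv2.imwrite(f"pics/{sys.argv[1]}.png",np.clip(cv2.resize(c["image"][y0:y1,x0:x1].astype(float)*1.5,None,fx=3.5,fy=3.5),0,255).astype(np.uint8))
s=r.get_state();p=s["tcp_pos"];d=p[:2]-[.4995,.09];a=-.246
print("tidy",d@[np.cos(a),np.sin(a)],d@[-np.sin(a),np.cos(a)],p,s["eef_rot"],s["contact_force"],s["time_s"])
E
python3 look.py s1
```

```text
tidy -0.057060081750581124 0.007579850258096748 [0.44600365 0.11124729 0.22665124] [-1.79992253e+02 -4.06979635e-02 -1.03796216e+02] [ 0.75766839 -3.12055889 -0.31373915] 4.65
```

View pics/s1.png

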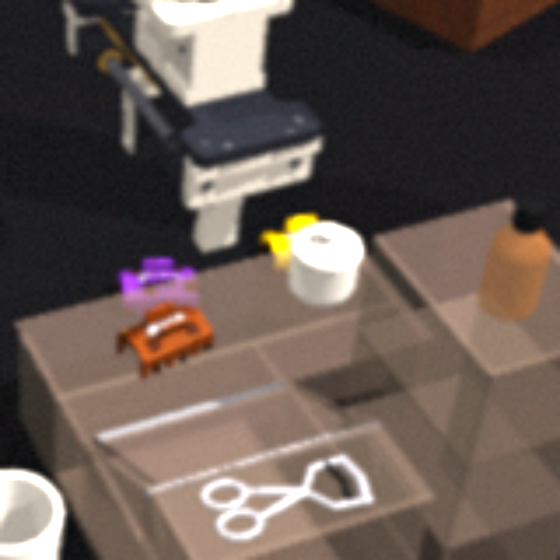

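Call:
play_rows:
  rows:
    - {"slide":[0,0.02,0.14],"delta_rot":[0,0,0.05],"fingers":1}
    - {"slide":[0,0,0.14],"delta_rot":[0,0,0],"fingers":1}
    - {"slide":[0,0,0.14],"delta_rot":[0,0,0],"fingers":1}
    - {"slide":[0,0,0.14],"delta_rot":[0,0,0],"fingers":1}
    - {"slide":[0,0,0.14],"delta_rot":[0,0,0],"fingers":1}
    - {"slide":[0,0,0.13],"delta_rot":[0,0,0],"fingers":1}
    - {"slide":[0,0,0],"delta_rot":[0,0,0],"fingers":1}
    - {"slide":[0,0,0],"delta_rot":[0,0,0],"fingers":1}

```text
time_s: 5.65
tcp_pos: [0.4428, 0.1156, 0.1028]
eef_rot: [-180.0, 0.0, -104.1]
contact_force: [-0.4, 0.4, 0.0]
gripper_width: 0.0873
gripper_force: 0.0
```

```bash
python3 look.py s2
```

```text
tidy -0.06111457743880199 0.011178752204904116 [0.44294764 0.11572522 0.10295208] [-1.79942680e+02  5.52720936e-02 -1.04058867e+02] [ 0.25084152  0.25546632 -0.06185044] 5.7
```

View pics/s2.png

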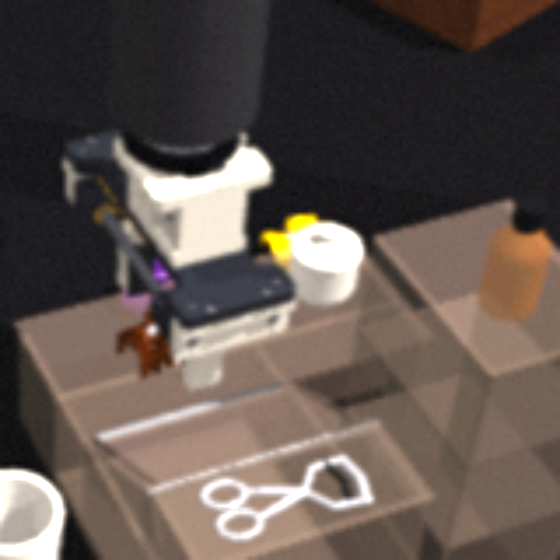

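The far finger stands between the clip (150,340) and the flap strip, and nothing is touching. I'll check the fingertip's lateral offset by projecting it.

```bash
python3 - <<'E'
import pickle;from h import *
S=pickle.load(open("c0.pkl","rb"))["scene"];a=-.246
X=np.array([np.cos(a),np.sin(a)]);Y=np.array([-np.sin(a),np.cos(a)]);O=np.array([.4995,.09])
def pr(x,y,z):
    p=S["R"]@np.array([*(O+x*X+y*Y),z])+S["t"];return ((p[0]*S["fx"]/p[2]+S["cx"]-310)*3.5,(p[1]*S["fx"]/p[2]+S["cy"]-130)*3.5)
for q in((-.007,.011,.103),(.004,.011,.103),(-.059,.009,.09),(-.059,.009,.124),(.004,.068,.092),(.004,-.068,.092)):print(q,np.round(pr(*q)))
E
```

```text
(-0.007, 0.011, 0.103) [198. 385.]
(0.004, 0.011, 0.103) [205. 396.]
(-0.059, 0.009, 0.09) [162. 350.]
(-0.059, 0.009, 0.124) [164. 314.]
(0.004, 0.068, 0.092) [280. 385.]
(0.004, -0.068, 0.092) [ 96. 439.]
```

Call:
play_rows:
  rows:
    - {"slide":[0.013,0,0.025],"delta_rot":[0,0,0],"fingers":1}
    - {"slide":[0,0,0.025],"delta_rot":[0,0,0],"fingers":1}
    - {"slide":[0,-0.027,0],"delta_rot":[0,0,0],"fingers":1}
    - {"slide":[0,-0.027,0],"delta_rot":[0,0,0],"fingers":1}
    - {"slide":[0,-0.027,0],"delta_rot":[0,0,0],"fingers":1}
    - {"slide":[0,-0.027,0],"delta_rot":[0,0,0],"fingers":1}
    - {"slide":[0,-0.027,0],"delta_rot":[0,0,0],"fingers":1}
    - {"slide":[0,0,0],"delta_rot":[0,0,0],"fingers":1}

```text
time_s: 6.7
tcp_pos: [0.462, 0.1085, 0.0946]
eef_rot: [-180.0, 0.0, -104.1]
contact_force: [0.5, -0.4, 1.3]
gripper_width: 0.0879
gripper_force: 0.4
```

```bash
python3 look.py s3
```

```text
tidy -0.04097411195886503 0.008813327633968717 [0.46190572 0.10852627 0.09464348] [-1.79977605e+02  8.02910361e-03 -1.04103868e+02] [-0.01365575 -0.55973517  0.69178907] 6.75
```

View pics/s3.png

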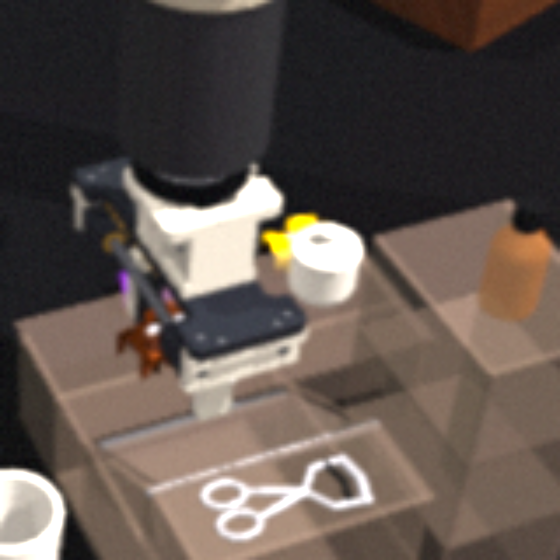

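The far fingertip has reached the flap strip (215,412) and begun to push it in, while the clip at (150,340) is still untouched. Carrying on.

Call:
play_rows:
  rows:
    - {"slide":[0,-0.027,0],"delta_rot":[0,0,0],"fingers":1}
    - {"slide":[0,-0.027,0],"delta_rot":[0,0,0],"fingers":1}
    - {"slide":[0,-0.027,0],"delta_rot":[0,0,0],"fingers":1}
    - {"slide":[0,-0.027,0],"delta_rot":[0,0,0],"fingers":1}
    - {"slide":[0,-0.027,0],"delta_rot":[0,0,0],"fingers":1}
    - {"slide":[0,-0.027,0],"delta_rot":[0,0,0],"fingers":1}
    - {"slide":[0,-0.027,0],"delta_rot":[0,0,0],"fingers":1}
    - {"slide":[0,0,0],"delta_rot":[0,0,0],"fingers":1}

```text
time_s: 7.75
tcp_pos: [0.4895, 0.1015, 0.0946]
eef_rot: [-180.0, -0.0, -104.1]
contact_force: [-1.0, -0.6, 2.0]
gripper_width: 0.0877
gripper_force: 0.7
```

```bash
python3 look.py s4
```

```text
tidy -0.012566297937561711 0.008737506177665793 [0.48943983 0.10153468 0.09465324] [-1.79973068e+02  2.68706305e-03 -1.04100771e+02] [-0.80250071 -1.5348265   1.57435299] 7.8
```

View pics/s4.png

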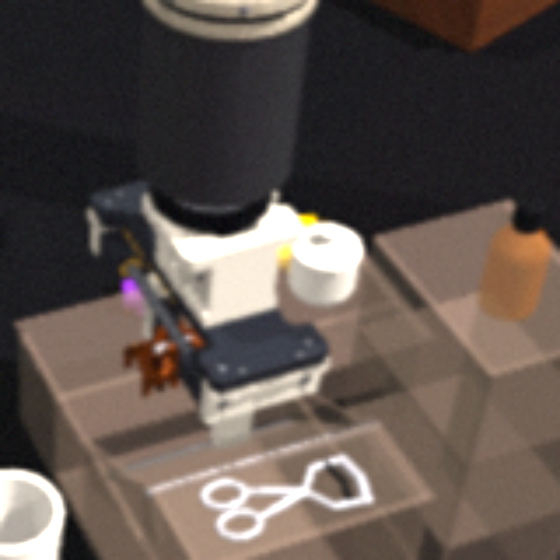

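The flap is open, with its strip dim at (130,470) behind the finger, and the clip is moving forward at (165,360). I'll raise slightly for curler clearance and continue, narrowing the gap gradually.

Call:
play_rows:
  rows:
    - {"slide":[0,-0.02,-0.02],"delta_rot":[0,0,0],"fingers":0.95}
    - {"slide":[0,-0.02,-0.016],"delta_rot":[0,0,0],"fingers":0.9}
    - {"slide":[0,-0.025,0],"delta_rot":[0,0,0],"fingers":0.85}
    - {"slide":[0,-0.025,0],"delta_rot":[0,0,0],"fingers":0.8}
    - {"slide":[0,-0.025,0],"delta_rot":[0,0,0],"fingers":0.75}
    - {"slide":[0,-0.025,0],"delta_rot":[0,0,0],"fingers":0.7}
    - {"slide":[0,-0.025,0],"delta_rot":[0,0,0],"fingers":0.65}
    - {"slide":[0,0,0],"delta_rot":[0,0,0],"fingers":0.6}

```text
time_s: 8.8
tcp_pos: [0.5137, 0.0955, 0.1001]
eef_rot: [-180.0, 0.0, -104.1]
contact_force: [-0.2, -1.5, 3.2]
gripper_width: 0.0705
gripper_force: 1.1
```

```bash
python3 look.py s5
```

```text
tidy 0.012434641808791684 0.008797655614000546 [0.51370275 0.09550463 0.10022734] [-1.79945934e+02  1.08460378e-02 -1.04096761e+02] [-0.90437478 -0.99980018  2.28525816] 8.85
```

View pics/s5.png

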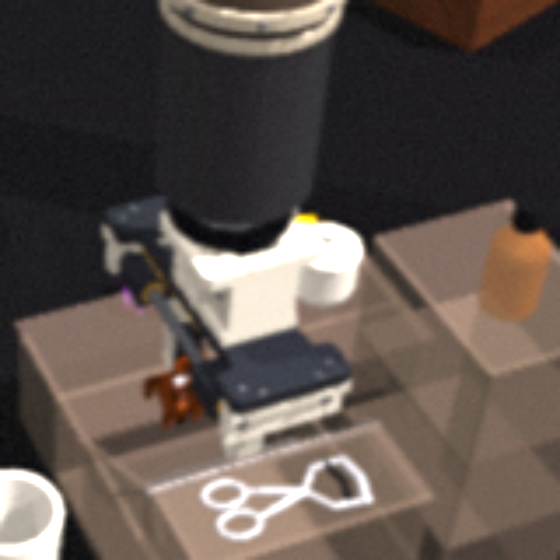

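Clip now at (172,392), about at the lip, with the flap still held open. Pushing it over.

Call:
play_rows:
  rows:
    - {"slide":[0,-0.022,0],"delta_rot":[0,0,0],"fingers":0.57}
    - {"slide":[0,-0.022,0],"delta_rot":[0,0,0],"fingers":0.54}
    - {"slide":[0,-0.022,0],"delta_rot":[0,0,0],"fingers":0.51}
    - {"slide":[0,-0.022,0],"delta_rot":[0,0,0],"fingers":0.48}
    - {"slide":[0,0,0],"delta_rot":[0,0,0],"fingers":0.48}
    - {"slide":[0,0,0],"delta_rot":[0,0,0],"fingers":0.48}

```text
time_s: 9.6
tcp_pos: [0.5261, 0.0924, 0.1001]
eef_rot: [-180.0, 0.0, -104.1]
contact_force: [-3.4, -0.0, 2.0]
gripper_width: 0.0649
gripper_force: 1.2
```

```bash
cat > num.py <<'E'
import sys;from plant import r;from h import *
exec(open("look.py").read().split("c=r.capture")[0]) if 0 else None
s=r.get_state();p=s["tcp_pos"];d=p[:2]-[.4995,.09];a=-.246
print("tidy x",d@[np.cos(a),np.sin(a)],p[2],s["gripper_width"],s["contact_force"],s["time_s"])
print("scene",clip(r.capture("scene"),(335,205),(420,290)));print("top",clip(r.capture("top"),(200,190),(290,300)))
E
sed -i '/^exec/d' num.py; python3 num.py
```

```text
tidy x 0.02523888301230103 0.10010525400876435 0.06486529507566206 [-3.41906059 -0.03757599  2.03896654] 9.6
scene (None, [])
top (None, [])
```

```bash
cat > red.py <<'E'
from plant import r;from h import *
for n,(x0,y0,x1,y1) in(("scene",(325,205,430,330)),("top",(200,170,300,310))):
    im=r.capture(n)["image"].astype(float);hsv=cv2.cvtColor(im.astype(np.uint8),cv2.COLOR_BGR2HSV)[y0:y1,x0:x1]
    for th in(110,140):
        m=((hsv[...,0]<14)&(hsv[...,1]>th)&(hsv[...,2]>50)).astype(np.uint8)
        k,l,s,c=cv2.connectedComponentsWithStats(m);print(n,th,[(np.round(c[i]+[x0,y0]).tolist(),int(s[i,4])) for i in range(1,k) if s[i,4]>12])
E
python3 red.py
```

```text
scene 110 [([352.0, 265.0], 15)]
scene 140 []
top 110 []
top 140 []
```

```bash
python3 - <<'E'
import pickle;from h import *
S=pickle.load(open("c0.pkl","rb"))["scene"];a=-.246
for z in(.01,.02,.05,.09):
    d=onz(S,(352,265),z)[:2]-[.4995,.09];print(z,d@[np.cos(a),np.sin(a)],d@[-np.sin(a),np.cos(a)])
E
sed -i 's/(110,140)/(80,95)/' red.py; python3 red.py
```

```text
0.01 -0.022995297890508568 -0.015107778034007747
0.02 -0.01489253304555149 -0.019247606030175446
0.05 0.009415761489319528 -0.0316670900186786
0.09 0.04182682086914741 -0.04822640200334952
scene 80 [([364.0, 258.0], 44), ([351.0, 265.0], 22)]
scene 95 [([364.0, 258.0], 33), ([351.0, 265.0], 17)]
top 80 [([261.0, 259.0], 15)]
top 95 []
```

Call:
play_rows:
  rows:
    - {"slide":[0,0,-0.08],"delta_rot":[0,0,0],"fingers":0.48}
    - {"slide":[0,0,-0.1],"delta_rot":[0,0,0],"fingers":0.48}
    - {"slide":[0,0,-0.1],"delta_rot":[0,0,0],"fingers":0.48}
    - {"slide":[0,0,-0.1],"delta_rot":[0,0,0],"fingers":0.48}
    - {"slide":[0,0.1,-0.15],"delta_rot":[0,0,0],"fingers":0.48}
    - {"slide":[0,0.25,-0.15],"delta_rot":[0,0,0],"fingers":0.48}
    - {"slide":[0,0.25,-0.15],"delta_rot":[0,0,0],"fingers":0.48}
    - {"slide":[0,0.2,-0.15],"delta_rot":[0,0,0],"fingers":0.48}

```text
time_s: 10.9
tcp_pos: [0.4085, 0.1217, 0.2487]
eef_rot: [-179.9, 0.1, -104.1]
contact_force: [1.3, 0.6, 0.5]
gripper_width: 0.065
gripper_force: 0.0
```

Call:
play_rows:
  rows:
    - {"slide":[-0.25,0,0],"delta_rot":[0,0,0],"fingers":0.48}
    - {"slide":[-0.25,0,0],"delta_rot":[0,0,0],"fingers":0.48}
    - {"slide":[-0.25,0,0],"delta_rot":[0,0,0],"fingers":0.48}
    - {"slide":[-0.25,0,0],"delta_rot":[0,0,0],"fingers":0.48}
    - {"slide":[-0.25,0,0],"delta_rot":[0,0,0],"fingers":0.48}
    - {"slide":[0,0,0],"delta_rot":[0,0,0],"fingers":0.48}
    - {"slide":[0,0,0],"delta_rot":[0,0,0],"fingers":0.48}
    - {"slide":[0,0,0],"delta_rot":[0,0,0],"fingers":0.48}

```text
time_s: 11.9
tcp_pos: [0.4551, 0.3027, 0.2475]
eef_rot: [-180.0, 0.0, -104.1]
contact_force: [-0.3, 0.1, 0.7]
gripper_width: 0.0648
gripper_force: 0.0
```

```bash
python3 - <<'E'
from plant import r;from h import *
f=lambda c,x0,y0,x1,y1,k:np.clip(cv2.resize(c["image"][y0:y1,x0:x1].astype(float)*1.6,None,fx=k,fy=k,interpolation=cv2.INTER_CUBIC),0,255).astype(np.uint8)
a=f(r.capture("scene"),310,195,440,345,3);b=f(r.capture("top"),200,170,330,320,3)
cv2.imwrite("pics/end.png",np.hstack([a,b]));s=r.get_state();print(s["time_s"],s["tcp_pos"],s["contact_force"])
E
python3 red.py
```

```text
12.0 [0.45508688 0.30281644 0.24748299] [-0.04405597  0.00280236  0.08635544]
scene 80 [([362.0, 258.0], 14), ([352.0, 265.0], 31), ([364.0, 263.0], 15), ([361.0, 271.0], 28)]
scene 95 []
top 80 [([253.0, 257.0], 14)]
top 95 []
```

View pics/end.png

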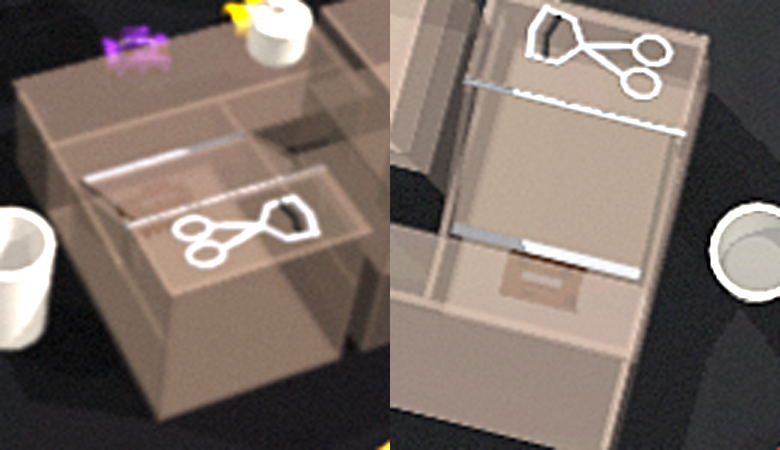

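The flap is shut (strip back at the lip, (85,180)-(240,135) in the left half). The clip shows dimly through the acrylic in the box, at (540,280) in the right half. The pot, curler and tumbler have not moved.

```bash
python3 -c "
from plant import r
print(r.close_job())"
```

```text
the job is handed in; nothing more can be done
None
```

The clip is in the box with the flap shut over it, nothing else in the last view has moved, and the job was handed in at about 12 s; no verdict came back.

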